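# Fish the long screwdriver out of the covered trough

## Robot

A 6-joint arm with a two-finger parallel gripper is mounted at the origin on the work surface; the furniture and walls round the work are solid. World frame = base frame: x ahead of the robot, y to its left, z up, the work surface at z = 0. Lengths are in m, angles in degrees, forces in N, time in s.
With the tool pointing down it reaches from about 0.3 to 0.75 m from the base axis. Payload 8.5 kg.
Tool frame: the origin (TCP) lies between the finger pads; the fingertips stand env.finger_overhang ahead of it and the grasp point (between the pads) lies 2 mm behind it (env.finger_overhang is the distance from the TCP to the fingertips, in m); z points along the fingers, y is the line along which they close (so a half turn about z gives the same grasp; the last joint's range is limited). The gripper opens to 85 mm and grips with 20 to 120 N. Pads are 22 mm wide; open, the fingers measure 114 mm over their backs; the gripper's body (76 mm by 85 mm) begins 54 mm behind the grasp point. The pads swing forward as they close: fully open they stand 13 mm farther back than shut.
Start: joints at [61.69, 21.807, 74.336, -0, 83.858, -12.336], TCP at [0.151, 0.529, 0.248] pointing down, gripper open.
Joint ranges: [-178.18, 178.18], [-50.72, 133.34], [12.68, 142.11], [-81.47, 261.47], [9.98, 163.14], [-165.26, 165.26]. Speed limits (degrees/s): [136.94, 136.94, 180, 180, 180, 180].

## Interface

Orientations are given as a 3x3 rotation matrix whose columns are the frame's x, y, z axes.
In Python, from rig import env gives the robot as it stands. The module is installed in compiled form; this text tells all that it offers.
- The arm moves only by the tool jog_arm, never from a script. Its arguments are lists of equal length, an entry for each row: "hand": the finger opening in m, from 0 to 0.0854; "travel": the shift along the world's x, y, z in m, a list of three; "yaw": the turn about the world's z in rad. A call has exactly 5 rows; each row shifts and turns the commanded pose from where the row before left it; what a row does not reach is not made up. A row lasts 1/8 s, in which the tool goes at most 62.5 mm and 10.7 degrees, less where a joint would pass 70% of its speed; a pose out of reach is approached as far as the arm can. A call is refused whole if a number of a shift passes 0.0625 or a number of a turn 0.188, either way. A call with a gripper value outside its range is refused whole. The fingers move at their own pace and stop on an object; "grip_force" is the grip in N (left out, the last holds). Time passes only in rows, so rows that do not move let the fingers close, or fill a call up. It gives the time, the measured TCP pose, the force, the opening and the grip force at its end, in the units of the state.
- env.observe(): the state, without advancing time (a new reading comes with each control period).
- env.get_image(name): name is "scene" or "top" or "wrist"; returns the picture (480x640x3 uint8, red, green, blue); there is no depth.
- env.calibration(name): a dict with "fx", "fy", "cx", "cy" (pixels), "position" and "rotation" of the camera in the world; the wrist camera has in their place "hand_eye" (4x4, takes a point from camera to tool coordinates, whose origin is the TCP and whose axes are the flange's). Camera axes: x right, y down, z forward; pixel columns grow to the right and rows downward; lengths in m; the calibration is good to about 2 mm. A picture is of the moment at which its call begins: read the wrist's pose just before it. calibration takes no time and is no camera call.
- env.close_job(): hands the job in; it is judged then, once.
The state is a dict: "time_s": time; "q": joint angles; "qvel": joint speeds; "joint_efforts": joint torques, N m; "position": TCP position; "tool_rot": TCP orientation; "ft_force": force on the tool from outside, world axes, zero at the start; "wrist_torque": the same for the moment, N m; "grip_width": finger opening in m; "gripper_force": force on a finger pad.
Only numpy, scipy, OpenCV 4.12 (cv2) and the standard library are available. Lean on these libraries where they do the work, as an engineer would, in place of code of your own. Each camera call takes 0.05 s, during which the arm holds its last target. There are 200 camera calls.

## Task

Get the long screwdriver out of the steel tool trough: turn the trough's retainer bar all the way open to its stop, then take the screwdriver by its handle, tilt it handle-up and draw it out diagonally through the mouth without levering it against the cover. Finish while still holding it, still, over the trough with the whole screwdriver about a hand's breadth (8 to 10 cm) above the cover; leave the retainer open and the other things where they are.

Things in the scene. Friction and masses are not known exactly. Their poses are not given: they have to be found in the camera images.
- trough: low sheet-steel tool trough fixed to the bench, 146 wide, 268 long, 58 mm high; walls and floor 3 mm. Origin: centre of its underside, on the bench; y along its length, x across, z up. The top is covered from y = +4 mm to the +y end and open (the mouth) from y = -131 to +4 mm.
- cover: the trough's fixed cover, 146 x 130 x 3 mm, top 58 mm above the bench; same origin and axes as the trough. Underside of its rounded front edge (at the trough's y = +1 to +7 mm): 50 mm above the trough's inner floor
- mouth (a point): centre of the trough's mouth (140 mm across by 131 mm along), at rim height, 58 mm above the bench; axes as the trough's. A rolled rim runs round it, highest at 58 mm
- retainer (a joint): quarter-turn retainer: a flat bar on an upright pivot at the cover's front corner. In rad: 0 = closed, the bar points half-way between the trough's +x and -y, slantwise over the mouth and the screwdriver; 1.57 = open stop, it points half-way between +x and +y, over the cover. Grows counter-clockwise seen from above. Stiff (0.15 N m, 1.4 N at the post), stays where left
- pivot (a point): on the retainer's upright hinge axis, 62 mm above the bench
- retainer_post (a point): the retainer's grip: a round upright post, 20 mm diameter, 47 mm tall, 110 mm from the pivot axis; this point is on its axis, half-way up, 96 mm above the bench (post from 71 to 118 mm). The bar below it is 18 mm wide and 9 mm thick and ends 38 mm beyond the post; clear of the cover by 4 mm
- driver_grip (a point): the long screwdriver lying in the trough: 211 mm long, 0.11 kg; handle 29 wide, 30 high, 89 mm long, in the mouth; its 6.4 mm round blade reaches about 90 mm under the cover. This point: middle of the handle, half-way up (15 mm above the trough's floor), 46 mm from the handle's end. Its y axis points from blade to handle, z up
- driver_butt (a point): centre of the handle's end face of that screwdriver, 106 mm from its mid-length
- driver_tip (a point): the tip of that screwdriver's blade, 212 mm from driver_butt, 12 mm above the trough's floor as it lies
- box_low: cardboard box 70x100x45 mm, between robot and trough; bystander, origin at the centre of its underside
- box_tall: cardboard box 60x85x60 mm, at the back right; bystander, origin at the centre of its underside

How it is judged (in metres and radians):
On the way, in this order (a step that is already met when the one before it is completed fails the run):
1. the retainer is turned open (1.35 rad or more) (value of joint retainer above 1.35 rad), for 0.1 s.
2. the screwdriver leans out through the mouth: handle end above the rim, blade tip still below the cover (z of driver_butt in the frame of trough above 0.067 m and z of driver_tip in the frame of trough below 0.052 m and horizontal distance between driver_tip and trough below 0.13 m), for 0.1 s.
At the end, for the whole second after the job is handed in: The screwdriver is held by the fingers (over 1 N), still (under 0.04 m/s), both its ends more than 118 mm above the bench (about 60 mm above the cover), the middle of its handle within 200 mm horizontally of the trough's centre, not touching the trough; the retainer is at 1.35 rad or more (height (world z) of each of driver_tip, driver_butt above 0.118 m and horizontal distance between driver_grip and trough below 0.2 m and contact force between the fingers and driver above 1 N and contact force between driver and trough below 0.1 N and linear speed of driver below 0.04 m/s and value of joint retainer above 1.35 rad); the arm keeps its last pose, push and grip.
It fails at once if the screwdriver is levered against the cover with more than 15 N (contact force between driver and cover above 15 N).
It fails at once if a bystander is moved by more than 40 mm (distance of any of box_low, box_tall from where it was at the start of the episode above 0.04 m).
It also fails if it takes over 56 s, if anything falls off the work surface, if the arm or the gripper's body presses on something with over 40 N, if the wrist force passes 120 N, or if a joint passes its speed limit or range.

## Working session

There is one attempt and no reset: what is moved stays moved. The work goes in short steps, Python scripts to look and compute and a tool call to move; the robot and the scene stay as the last step left them, time stands still between calls to the robot, and variables do not carry over. Pictures are saved under pics/ and viewed, at most 11 in all, crops included, and the job is handed in when it is done.

Besides the shell and the picture viewer there is one more tool, called by a JSON object that holds its "api" and its "payload", one argument or row to a line. jog_arm: Moves the arm, as the interface text tells. Its arguments: {"type":"object","properties":{"hand":{"type":"array"},"travel":{"type":"array"},"yaw":{"type":"array"},"grip_force":{"type":"number"}},"required":["hand","travel","yaw"]}

```bash
mkdir -p pics; python3 - <<'E'
from rig import env
import cv2,numpy as np
np.set_printoptions(precision=4,suppress=True)
print(env.finger_overhang)
for n in("top","scene"):
    im=env.get_image(n);cv2.imwrite(f"pics/{n}0.png",im[:,:,::-1]);c=env.calibration(n);print(n,c)
print(env.calibration("wrist"))
print(env.observe())
E
```

```text
0.017
top {'fx': 436.73364556324736, 'fy': 436.73364556324736, 'cx': 321.62984943995286, 'cy': 239.18388137364275, 'position': array([ 0.4054, -0.1292,  0.9838]), 'rotation': array([[-0.0216, -0.9882,  0.1515],
       [-0.9995,  0.0248,  0.0193],
       [-0.0228, -0.151 , -0.9883]])}
scene {'fx': 612.2945660486123, 'fy': 612.2945660486123, 'cx': 318.5816444825228, 'cy': 249.6651416441438, 'position': array([-0.2088, -0.2253,  1.0876]), 'rotation': array([[ 0.1283, -0.7895,  0.6001],
       [-0.9917, -0.0968,  0.0847],
       [-0.0088, -0.606 , -0.7954]])}
{'fx': 339.9600166521845, 'fy': 339.9600166521845, 'cx': 325.325506187472, 'cy': 238.99078307918415, 'hand_eye': array([[-0.0001, -0.9499, -0.3126,  0.0793],
       [ 1.    , -0.0004,  0.001 , -0.0001],
       [-0.0011, -0.3126,  0.9499, -0.126 ],
       [ 0.    ,  0.    ,  0.    ,  1.    ]])}
{'time_s': 0.1, 'q': array([ 61.6911,  21.837 ,  74.3793,   0.0002,  83.8585, -12.3366]), 'qvel': array([ 0.0149,  0.0124, -0.1741,  0.0133, -0.0519, -0.0448]), 'joint_efforts': array([  0.0032, -44.9223, -23.1654,  -0.0002,   0.0037,   0.    ]), 'position': array([0.1512, 0.5285, 0.2478]), 'tool_rot': array([[-0.9614,  0.2752, -0.0006],
       [ 0.2752,  0.9614, -0.0011],
       [ 0.0003, -0.0013, -1.    ]]), 'ft_force': array([-0.4478,  0.9206,  0.4119]), 'wrist_torque': array([-0.005 ,  0.0188, -0.0027]), 'gripper_force': 0.0, 'grip_width': 0.08518635055250401}
```

View pics/top0.png

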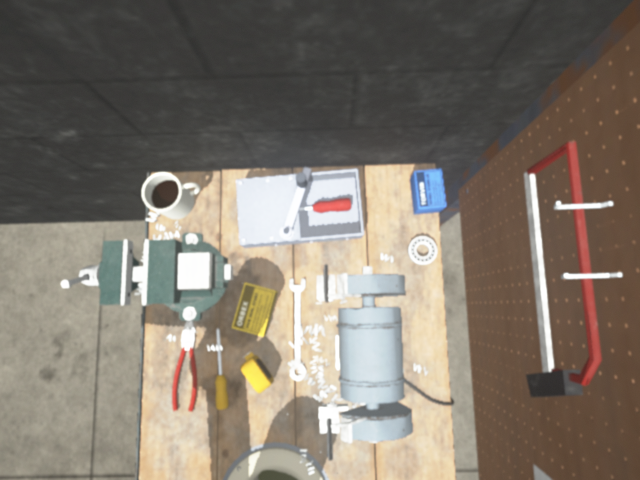

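View pics/scene0.png

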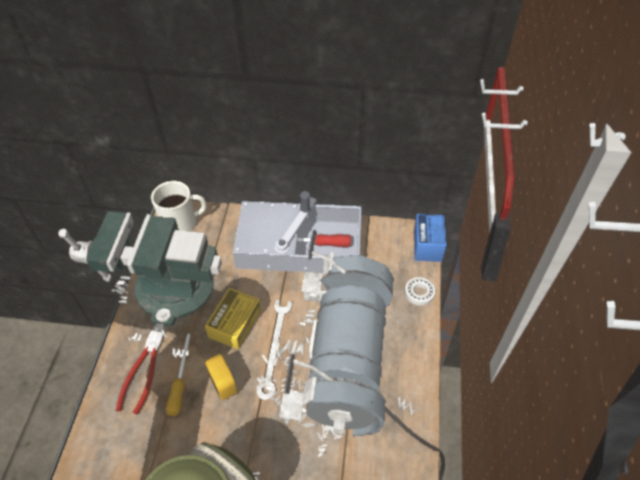

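Top view: trough corners near (237,180), (358,169), (363,238), (240,247), with the cover on the left and the mouth on the right. The pivot is at about (287,232), the post top at (305,172), and the red handle spans (313–351, 206). The scene view shows the same layout, with the grinder and vise nearby.

```bash
cat > h.py <<'E'
from rig import env
import cv2,numpy as np
np.set_printoptions(precision=4,suppress=True)
def cam(n):
    c=env.calibration(n)
    if n=="wrist":
        o=env.observe();T=c["hand_eye"];R=o["tool_rot"]@T[:3,:3];p=o["position"]+o["tool_rot"]@T[:3,3]
    else: R,p=c["rotation"],c["position"]
    return c,R,p
def pt(C,uv,z):
    c,R,p=C;d=R@np.array([(uv[0]-c["cx"])/c["fx"],(uv[1]-c["cy"])/c["fy"],1]);return p+d*(z-p[2])/d[2]
def px(C,P):
    c,R,p=C;q=R.T@(np.asarray(P)-p);return q[0]/q[2]*c["fx"]+c["cx"],q[1]/q[2]*c["fy"]+c["cy"]
def red(im):
    h=cv2.cvtColor(im,cv2.COLOR_RGB2HSV);return ((((h[...,0]<8)|(h[...,0]>172))&(h[...,1]>150)&(h[...,2]>60))*255).astype(np.uint8)
E
python3 - <<'E'
from h import *
for n,cs in(("top",[(237,180),(358,169),(363,238),(240,247)]),):
    C=cam(n)
    P=[pt(C,c,.058) for c in cs]
    print(np.array(P)); print([np.linalg.norm(P[i]-P[i-1]) for i in range(4)])
    print("pivot",pt(C,(287,232),.066),"post",pt(C,(306,173),.118))
    im=cv2.imread("pics/top0.png")
    m=red(im[:,:,::-1].copy()); m[:, :290]=0;m[:,400:]=0;m[:150]=0;m[260:]=0
    c=max(cv2.findContours(m,0,2)[0],key=cv2.contourArea);r=cv2.minAreaRect(c);print(r)
    for b in cv2.boxPoints(r):print(pt(C,b,.018))
    cv2.imwrite("pics/crop.png",cv2.resize(im[150:270,220:460],None,fx=3.3,fy=3.3,interpolation=cv2.INTER_CUBIC))
E
```

```text
[[ 0.6837  0.0722  0.058 ]
 [ 0.7011 -0.1944  0.058 ]
 [ 0.5477 -0.1998  0.058 ]
 [ 0.5347  0.0645  0.058 ]]
[np.float64(0.1491594144556898), np.float64(0.26711482880958415), np.float64(0.1535358063346844), np.float64(0.26468028882850936)]
pivot [ 0.5635 -0.0377  0.066 ] post [ 0.6765 -0.0832  0.118 ]Traceback (most recent call last):
  File "<stdin>", line 9, in <module>
ValueError: max() iterable argument is empty
```

{"api": "jog_arm", "payload": {
  "hand": [0.0854,0.0854,0.0854,0.0854,0.0854],
  "travel": [
    [0,0,0.05],
    [0,0,0.05],
    [0.036,-0.048,0],
    [0.036,-0.048,0],
    [0.036,-0.048,0]
  ],
  "yaw": [0,0,-0.045,-0.045,-0.045]
}}

```text
time_s: 0.72
position: [0.26, 0.3832, 0.3481]
tool_rot: [[-0.915, 0.403, -0.0], [0.403, 0.915, -0.0], [0.0, -0.0, -1.0]]
ft_force: [0.2, -0.3, -0.1]
grip_width: 0.0855
gripper_force: 0.0
```

{"api": "jog_arm", "payload": {
  "hand": [0.0854,0.0854,0.0854,0.0854,0.0854],
  "travel": [
    [0.036,-0.048,0],
    [0.036,-0.048,0],
    [0.036,-0.048,0],
    [0.036,-0.048,0],
    [0.036,-0.048,0]
  ],
  "yaw": [-0.045,-0.045,-0.045,-0.045,-0.045]
}}

```text
time_s: 1.35
position: [0.4401, 0.1429, 0.3482]
tool_rot: [[-0.802, 0.598, -0.0], [0.598, 0.802, 0.0], [0.0, -0.0, -1.0]]
ft_force: [0.9, 1.1, 0.6]
grip_width: 0.0854
gripper_force: 0.0
```

{"api": "jog_arm", "payload": {
  "hand": [0.0854,0.0854,0.0854,0.0854,0.0854],
  "travel": [
    [0.036,-0.048,0],
    [0.036,-0.048,0],
    [0.036,-0.048,0],
    [0.036,-0.048,0],
    [0.02,-0.03,0]
  ],
  "yaw": [-0.045,-0.045,0,0,0]
}}

```text
time_s: 1.98
position: [0.6044, -0.0797, 0.3471]
tool_rot: [[-0.745, 0.667, -0.002], [0.667, 0.745, 0.0], [0.002, -0.001, -1.0]]
ft_force: [0.3, 0.7, 0.2]
grip_width: 0.0854
gripper_force: 0.0
```

```bash
python3 - <<'E'
from h import *
C=cam("wrist");im=env.get_image("wrist");cv2.imwrite("pics/w1.png",im[:,:,::-1])
o=env.observe();print(o["time_s"],o["position"],o["q"],C[1],C[2])
np.savez("w1.npz",R=C[1],p=C[2])
c=np.array([.617,-.064]);print([px(C,[*c,.058])])
E
```

```text
2.025 [ 0.6057 -0.0825  0.3461] [-18.8186  26.0343  51.7031  -0.0615 102.3835 -66.8445] [[ 0.6673  0.7079  0.2315]
 [ 0.7448 -0.6343 -0.2072]
 [ 0.0002  0.3107 -0.9505]] [ 0.5457 -0.0266  0.4732]
[(np.float64(341.2467173001223), np.float64(194.53143207756068))]
```

View pics/w1.png

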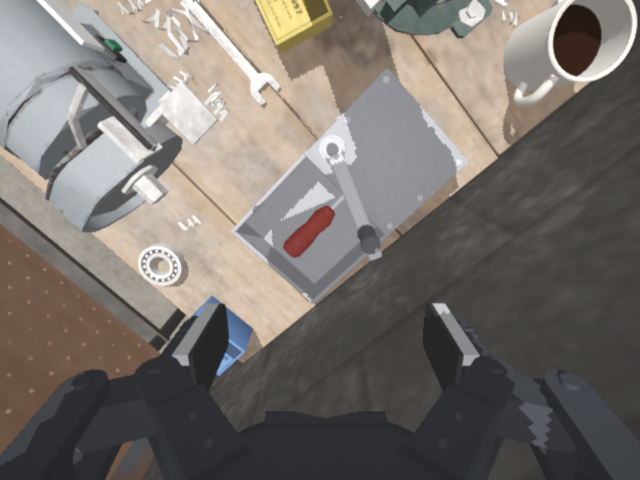

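Wrist view: pivot at (333,149), post top at about (369,236), red handle from (285,250) to (335,208), trough corners at (388,70), (466,162), (313,301), (234,231). The surroundings are clear.

```bash
python3 - <<'E'
from h import *
z=np.load("w1.npz");C=(env.calibration("wrist"),z["R"],z["p"])
im=cv2.imread("pics/w1.png")[:,:,::-1].copy()
P=np.array([pt(C,c,.058) for c in[(388,70),(466,162),(313,301),(234,231)]]);print(P,P.mean(0));print([np.linalg.norm(P[i]-P[i-1]) for i in range(4)])
print("yaw",[np.degrees(np.arctan2(-(a-b)[0],(a-b)[1])) for a,b in((P[0],P[3]),(P[1],P[2]))])
print("pivot",pt(C,(333,149),.072),"post",pt(C,(369,233),.118))
m=red(im);m[300:]=0;m[:180]=0;m[:,:270]=0;m[:,360:]=0
c=max(cv2.findContours(m,0,2)[0],key=cv2.contourArea);r=cv2.minAreaRect(c);print(r)
print(np.array([pt(C,b,.02) for b in cv2.boxPoints(r)]))
print("shaft end of blade visible",pt(C,(343,197),.015),pt(C,(333,208),.018))
cv2.imwrite("pics/c1.png",cv2.resize(im[50:320,220:480,::-1],None,fx=2.2,fy=2.2,interpolation=cv2.INTER_CUBIC))
C=cam("top");print("top pts of est. post",[px(C,[.67,-.10,.118])])
E
```

```text
[[ 0.5467  0.0657  0.058 ]
 [ 0.687   0.0729  0.058 ]
 [ 0.702  -0.1891  0.058 ]
 [ 0.5611 -0.1966  0.058 ]] [ 0.6242 -0.0618  0.058 ]
[np.float64(0.26270227797090645), np.float64(0.140467776500482), np.float64(0.2624730622333397), np.float64(0.14104506720664176)]
yaw [np.float64(3.1507108626585345), np.float64(3.276844680169199)]
pivot [ 0.5687 -0.0353  0.072 ] post [ 0.6589 -0.0638  0.118 ]
((310.08172607421875, 222.74000549316406), (14.416638374328613, 49.7258415222168), 62.44719314575195)
[[ 0.6064 -0.1565  0.02  ]
 [ 0.6229 -0.0893  0.02  ]
 [ 0.6424 -0.0944  0.02  ]
 [ 0.6261 -0.1625  0.02  ]]
shaft end of blade visible [ 0.6285 -0.0683  0.015 ] [ 0.6304 -0.0882  0.018 ]
top pts of est. post [(np.float64(314.2254375544359), np.float64(175.8368507861637))]
```

View pics/c1.png

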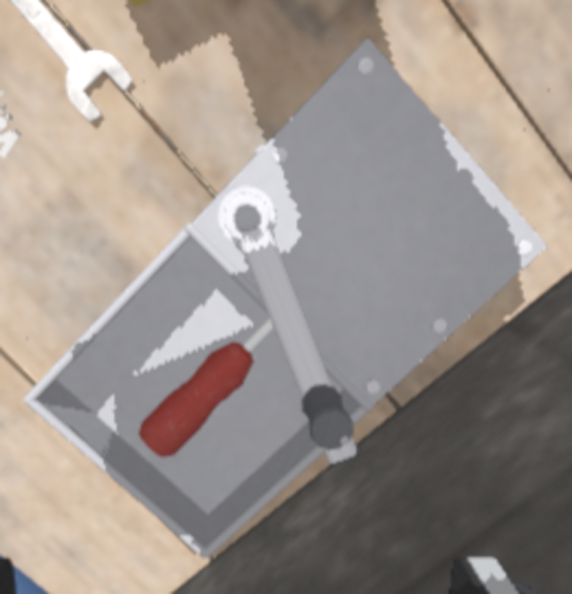

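```bash
python3 - <<'E'
from h import *
z=np.load("w1.npz");C=(env.calibration("wrist"),z["R"],z["p"])
print("pivot",pt(C,(331.8,148.2),.071),"post top",pt(C,(370,244.5),.118),"post base",pt(C,(366.4,231),.071))
im=cv2.imread("pics/top0.png");C=cam("top");print([pt(C,(307,171),.118)],pt(C,(287,232),.071))
a=cv2.resize(im[155:265,225:375],None,fx=5,fy=5,interpolation=cv2.INTER_CUBIC)
cv2.imwrite("pics/c2.png",a)
E
```

```text
pivot [ 0.5672 -0.0358  0.071 ] post top [ 0.6699 -0.0715  0.118 ] post base [ 0.6698 -0.0695  0.071 ]
[array([ 0.6807, -0.0853,  0.118 ])] [ 0.5626 -0.0382  0.071 ]
```

View pics/c2.png

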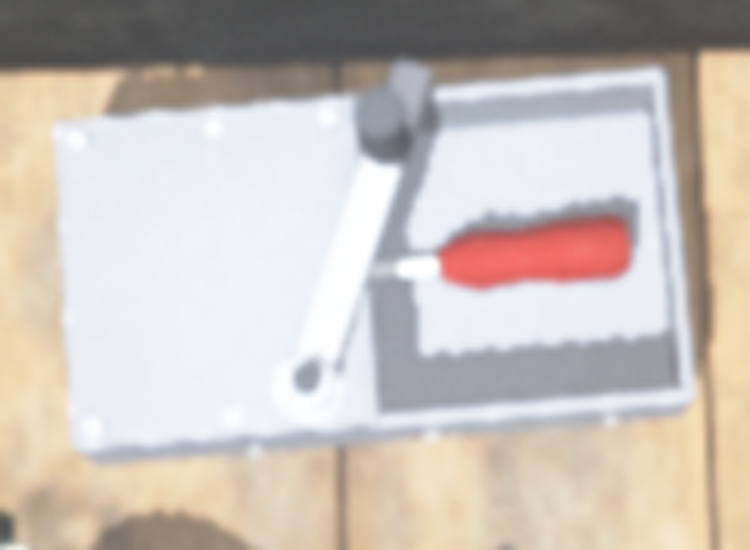

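Both views agree on the post at about (0.669, −0.0715), with the retainer starting near 0.4 rad. Next I move above the post.

{"api": "jog_arm", "payload": {
  "hand": [0.0854,0.0854,0.0854,0.0854,0.0854],
  "travel": [
    [0.033,0.006,-0.03],
    [0.03,0.005,-0.03],
    [0,0,-0.03],
    [0,0,0],
    [0,0,0]
  ],
  "yaw": [0.135,0.135,0.13,0,0]
}}

```text
time_s: 2.65
position: [0.6665, -0.0663, 0.26]
tool_rot: [[-0.946, 0.325, 0.002], [0.325, 0.946, -0.001], [-0.002, 0.0, -1.0]]
ft_force: [-0.1, -0.0, 0.9]
grip_width: 0.0854
gripper_force: 0.0
```

```bash
python3 - <<'E'
from h import *
C=cam("wrist");im=env.get_image("wrist");print(env.observe()["position"])
print("post pred",px(C,[.669,-.0715,.118]))
cv2.imwrite("pics/w2.png",im[:,:,::-1])
E
```

```text
[ 0.6665 -0.0663  0.2603]
post pred (np.float64(320.0698664336037), np.float64(233.18087414702154))
```

View pics/w2.png

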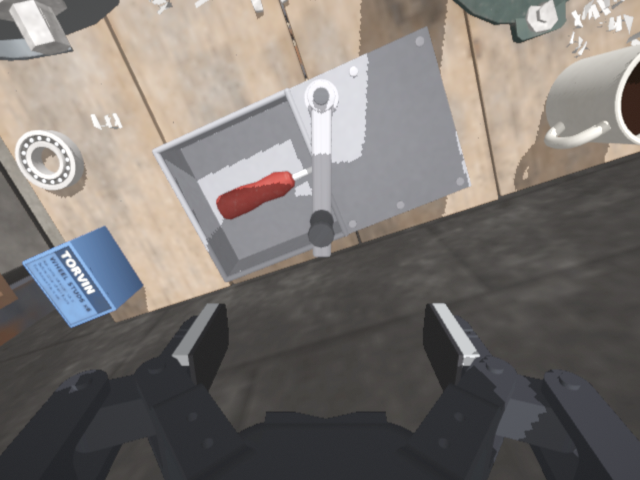

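The post top is at (320,231), as predicted, and the bar is vertical in the image, so the yaw matches. I descend and grip.

{"api": "jog_arm", "payload": {
  "hand": [0.0854,0.0854,0.0854,0.0854,0.06],
  "travel": [
    [0.0025,-0.005,-0.04],
    [0,0,-0.04],
    [0,0,-0.04],
    [0,0,-0.04],
    [0,0,0]
  ],
  "yaw": [0,0,0,0,0]
}}

```text
time_s: 3.32
position: [0.668, -0.0711, 0.0971]
tool_rot: [[-0.946, 0.324, -0.004], [0.324, 0.946, 0.001], [0.004, -0.0, -1.0]]
ft_force: [-0.5, -0.8, -0.2]
grip_width: 0.0697
gripper_force: 0.0
```

{"api": "jog_arm", "payload": {
  "hand": [0.01,0.01,0.01,0.01,0.01],
  "travel": [
    [0,0,0],
    [0,0,0],
    [0,0,0],
    [0,0,0],
    [0,0,0]
  ],
  "yaw": [0,0,0,0,0],
  "grip_force": 25
}}

```text
time_s: 3.95
position: [0.6696, -0.0715, 0.1003]
tool_rot: [[-0.946, 0.323, 0.003], [0.323, 0.946, -0.001], [-0.003, 0.0, -1.0]]
ft_force: [-0.9, 0.9, 5.9]
grip_width: 0.0206
gripper_force: 24.2
```

```bash
python3 - <<'E'
from h import *
o=env.observe();print(o["position"],o["grip_width"],o["gripper_force"],o["ft_force"])
th=np.radians(-19.2)+np.arange(0,16)*np.radians(4.5);p=.11*np.c_[np.cos(th),np.sin(th)]
print(np.diff(p,axis=0)*1000, np.radians(4.5))
E
```

```text
[ 0.6696 -0.0715  0.1003] 0.02064777489034115 24.16984383414217 [-0.8659  0.9035  5.8722]
[[ 2.5181  8.262 ]
 [ 1.8621  8.4341]
 [ 1.1946  8.5541]
 [ 0.5198  8.6215]
 [-0.1583  8.6357]
 [-0.8353  8.5967]
 [-1.5072  8.5046]
 [-2.1699  8.3602]
 [-2.8191  8.1641]
 [-3.451   7.9178]
 [-4.0616  7.6226]
 [-4.6471  7.2805]
 [-5.204   6.8934]
 [-5.7288  6.4639]
 [-6.2183  5.9945]] 0.07853981633974483
```

{"api": "jog_arm", "payload": {
  "hand": [0.01,0.01,0.01,0.01,0.01],
  "travel": [
    [0.0025,0.0083,0],
    [0.0019,0.0084,0],
    [0.0012,0.0086,0],
    [0.0005,0.0086,0],
    [-0.0002,0.0086,0]
  ],
  "yaw": [0.0785,0.0785,0.0785,0.0785,0.0785]
}}

```text
time_s: 4.58
position: [0.6753, -0.029, 0.1003]
tool_rot: [[-0.998, -0.066, 0.003], [-0.066, 0.998, -0.001], [-0.003, -0.001, -1.0]]
ft_force: [-2.9, -1.5, 6.0]
grip_width: 0.0209
gripper_force: 24.2
```

{"api": "jog_arm", "payload": {
  "hand": [0.01,0.01,0.01,0.01,0.01],
  "travel": [
    [-0.0008,0.0086,0],
    [-0.0015,0.0085,0],
    [-0.0022,0.0084,0],
    [-0.0028,0.0082,0],
    [-0.0035,0.0079,0]
  ],
  "yaw": [0.0785,0.0785,0.0785,0.0785,0.0785]
}}

```text
time_s: 5.2
position: [0.6643, 0.0124, 0.1003]
tool_rot: [[-0.897, -0.443, 0.002], [-0.443, 0.897, -0.002], [-0.001, -0.002, -1.0]]
ft_force: [-3.1, -4.1, 7.0]
grip_width: 0.0207
gripper_force: 24.2
```

{"api": "jog_arm", "payload": {
  "hand": [0.01,0.01,0.01,0.01,0.01],
  "travel": [
    [-0.0041,0.0076,0],
    [-0.0046,0.0073,0],
    [-0.0052,0.0069,0],
    [-0.0057,0.0065,0],
    [0,0,0]
  ],
  "yaw": [0.0785,0.0785,0.0785,0.0785,0]
}}

```text
time_s: 5.82
position: [0.6442, 0.0408, 0.1003]
tool_rot: [[-0.717, -0.697, 0.001], [-0.697, 0.717, -0.002], [0.0, -0.002, -1.0]]
ft_force: [-4.7, -3.7, 7.7]
grip_width: 0.0211
gripper_force: 24.3
```

{"api": "jog_arm", "payload": {
  "hand": [0.01,0.01,0.01,0.01,0.01],
  "travel": [
    [-0.0031,0.003,0],
    [-0.0032,0.0029,0],
    [-0.0018,0.0016,0],
    [0,0,0],
    [0,0,0]
  ],
  "yaw": [0.04,0.04,0.02,0,0]
}}

```text
time_s: 6.45
position: [0.6385, 0.0461, 0.1004]
tool_rot: [[-0.646, -0.763, 0.007], [-0.763, 0.646, -0.004], [-0.001, -0.008, -1.0]]
ft_force: [5.9, -10.2, 3.2]
grip_width: 0.0204
gripper_force: 24.7
```

{"api": "jog_arm", "payload": {
  "hand": [0.0854,0.0854,0.0854,0.0854,0.0854],
  "travel": [
    [0,0,0],
    [0,0,0],
    [0,0,0.03],
    [0,0,0.06],
    [0,0,0.05]
  ],
  "yaw": [0,0,0,0,0]
}}

```text
time_s: 7.08
position: [0.6361, 0.0491, 0.2406]
tool_rot: [[-0.644, -0.765, 0.001], [-0.765, 0.644, 0.0], [-0.001, -0.0, -1.0]]
ft_force: [1.2, -0.7, 0.2]
grip_width: 0.0854
gripper_force: 0.0
```

{"api": "jog_arm", "payload": {
  "hand": [0.0854,0.0854,0.0854,0.0854,0.0854],
  "travel": [
    [0,0,0.02],
    [-0.003,-0.02,0],
    [-0.003,-0.02,0],
    [-0.003,-0.02,0],
    [-0.003,-0.02,0]
  ],
  "yaw": [-0.183,-0.183,-0.183,-0.183,-0.183]
}}

```text
time_s: 7.7
position: [0.6239, -0.0315, 0.2583]
tool_rot: [[-0.999, 0.05, -0.0], [0.05, 0.999, 0.0], [0.0, 0.0, -1.0]]
ft_force: [-0.7, -0.1, 0.9]
grip_width: 0.0854
gripper_force: 0.0
```

{"api": "jog_arm", "payload": {
  "hand": [0.0854,0.0854,0.0854,0.0854,0.0854],
  "travel": [
    [0,-0.02,0],
    [0,-0.02,0],
    [0,-0.02,0],
    [0,-0.02,0],
    [0,0,0]
  ],
  "yaw": [-0.183,-0.183,-0.183,-0.183,-0.183]
}}

```text
time_s: 8.32
position: [0.6241, -0.1123, 0.2581]
tool_rot: [[-0.568, 0.823, -0.001], [0.823, 0.568, 0.0], [0.0, -0.0, -1.0]]
ft_force: [-1.0, -0.7, -0.7]
grip_width: 0.0852
gripper_force: 0.0
```

{"api": "jog_arm", "payload": {
  "hand": [0.0854,0.0854,0.0854,0.06,0.06],
  "travel": [
    [0,0,0],
    [0,0,0],
    [0,0,0],
    [0,0,0],
    [0,0,0]
  ],
  "yaw": [-0.183,-0.183,-0.183,0,0]
}}

```text
time_s: 8.95
position: [0.6242, -0.1111, 0.2583]
tool_rot: [[-0.066, 0.998, -0.0], [0.998, 0.066, 0.0], [0.0, -0.0, -1.0]]
ft_force: [-1.0, -0.4, 0.0]
grip_width: 0.0598
gripper_force: 0.0
```

```bash
python3 - <<'E'
from h import *
C=cam("wrist");im=env.get_image("wrist");o=env.observe();print(o["position"],o["tool_rot"],o["q"])
np.savez("w3.npz",R=C[1],p=C[2])
cv2.imwrite("pics/w3.png",im[:,:,::-1])
E
```

```text
[ 0.6242 -0.1112  0.2583] [[-0.065   0.9979 -0.0001]
 [ 0.9979  0.065   0.0001]
 [ 0.0001 -0.0001 -1.    ]] [-20.7818  30.1991  58.5754   0.003   91.2317 -24.5086]
```

View pics/w3.png

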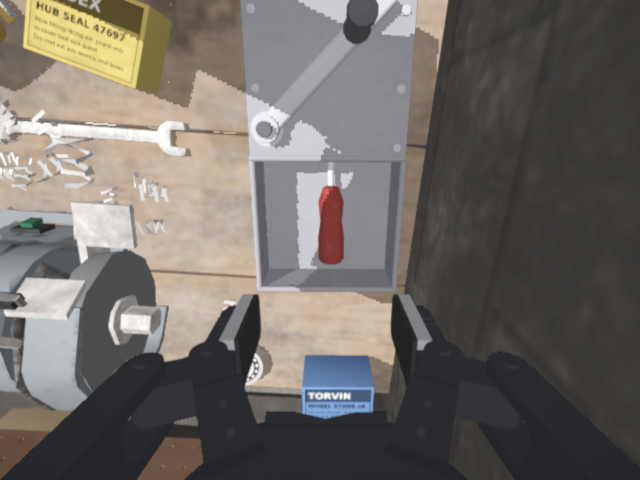

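The retainer is open, pointing diagonally over the cover to its post at (360,12). The handle runs from (331,186) to (331,264), lined up with the tool.

```bash
python3 - <<'E'
from h import *
z=np.load("w3.npz");C=(env.calibration("wrist"),z["R"],z["p"])
im=cv2.imread("pics/w3.png")[:,:,::-1].copy()
h=im.astype(int);m=((h[...,0]>h[...,1]*1.6+15)*255).astype(np.uint8);m[:170]=0;m[280:]=0;m[:,:300]=0;m[:,370:]=0
ys,xs=np.nonzero(m);print(ys.min(),ys.max())
for y in range(ys.min(),ys.max()+1,8):
    x=xs[ys==y];print(y,x.min(),x.max(),pt(C,((x.min()+x.max()+1)/2,y),.018)[:2])
print("butt",pt(C,(331,264),.02),pt(C,(331,264),.025),"blade",pt(C,(331,170),.015),"neck",pt(C,(331,186),.018))
P=[pt(C,c,.058) for c in[(250,159),(407,160),(258,290),(398,291)]];print(np.array(P))
pv=pt(C,(266,129),.071);ps=pt(C,(361,9),.118);print(pv,ps,np.degrees(np.arctan2(*(ps-pv)[1::-1])))
E
```

```text
186 263
186 327 333 [ 0.6294 -0.0909]
194 321 339 [ 0.63   -0.0996]
202 319 342 [ 0.6312 -0.1083]
210 320 341 [ 0.6318 -0.1173]
218 321 340 [ 0.6325 -0.1264]
226 321 341 [ 0.6337 -0.1355]
234 320 342 [ 0.6344 -0.1449]
242 319 342 [ 0.6345 -0.1544]
250 319 342 [ 0.6352 -0.1641]
258 320 341 [ 0.6359 -0.1739]
butt [ 0.6363 -0.1805  0.02  ] [ 0.6361 -0.1785  0.025 ] blade [ 0.6288 -0.0742  0.015 ] neck [ 0.63   -0.0908  0.018 ]
[[ 0.5512 -0.064   0.058 ]
 [ 0.6983 -0.0553  0.058 ]
 [ 0.5593 -0.1998  0.058 ]
 [ 0.7079 -0.1912  0.058 ]]
[ 0.5681 -0.0361  0.071 ] [0.6389 0.046  0.118 ] 49.19438681566486
```

{"api": "jog_arm", "payload": {
  "hand": [0.06,0.06,0.06,0.06,0.06],
  "travel": [
    [0.006,-0.024,-0.04],
    [0.005,-0.023,-0.04],
    [0,0,-0.04],
    [0,0,-0.04],
    [0,0,0]
  ],
  "yaw": [0,0,0,0,0]
}}

```text
time_s: 9.62
position: [0.634, -0.1578, 0.0957]
tool_rot: [[-0.063, 0.998, -0.006], [0.998, 0.063, 0.003], [0.003, -0.005, -1.0]]
ft_force: [-0.1, 0.1, 0.3]
grip_width: 0.0603
gripper_force: 0.0
```

{"api": "jog_arm", "payload": {
  "hand": [0.06,0.06,0.06,0.06,0.06],
  "travel": [
    [0,0,-0.025],
    [0,0,-0.02],
    [0,0,-0.02],
    [0,0,-0.01],
    [0,0,0]
  ],
  "yaw": [0,0,0,0,0]
}}

```text
time_s: 10.25
position: [0.6356, -0.1585, 0.0241]
tool_rot: [[-0.063, 0.998, 0.001], [0.998, 0.063, -0.0], [-0.0, 0.001, -1.0]]
ft_force: [0.6, -0.4, -0.2]
grip_width: 0.0597
gripper_force: 0.0
```

{"api": "jog_arm", "payload": {
  "hand": [0.015,0.015,0.015,0.015,0.015],
  "travel": [
    [0,0,0],
    [0,0,0],
    [0,0,0],
    [0,0,0],
    [0,0,0]
  ],
  "yaw": [0,0,0,0,0],
  "grip_force": 20
}}

```text
time_s: 10.88
position: [0.6357, -0.1586, 0.0243]
tool_rot: [[-0.062, 0.998, 0.001], [0.998, 0.062, -0.001], [-0.001, 0.001, -1.0]]
ft_force: [-1.0, 0.6, 6.0]
grip_width: 0.0284
gripper_force: 22.1
```

{"api": "jog_arm", "payload": {
  "hand": [0.015,0.015,0.015,0.015,0.015],
  "travel": [
    [0,0,0.007],
    [0,0,0.007],
    [0,0,0.007],
    [0,0,0.004],
    [0,0,0]
  ],
  "yaw": [0,0,0,0,0]
}}

```text
time_s: 11.5
position: [0.6354, -0.1584, 0.0487]
tool_rot: [[-0.062, 0.998, 0.0], [0.998, 0.062, -0.0], [-0.0, 0.0, -1.0]]
ft_force: [-0.0, -0.4, -1.7]
grip_width: 0.029
gripper_force: 21.4
```

```bash
python3 - <<'E'
from h import *
o=env.observe();print(o["position"],o["ft_force"],o["wrist_torque"])
a=env.get_image("wrist")[100:480,160:500];b=env.get_image("scene")[190:290,220:370]
np.save("w4.npy",env.get_image("wrist"))
b=cv2.resize(b,None,fx=3,fy=3,interpolation=cv2.INTER_CUBIC);
cv2.imwrite("pics/m4.png",np.hstack([a,np.pad(b,((0,80),(0,0),(0,0)))])[:,:,::-1])
E
```

```text
[ 0.6354 -0.1584  0.0487] [-0.0059 -0.3773 -1.7229] [-0.0364 -0.0009  0.0627]
```

View pics/m4.png

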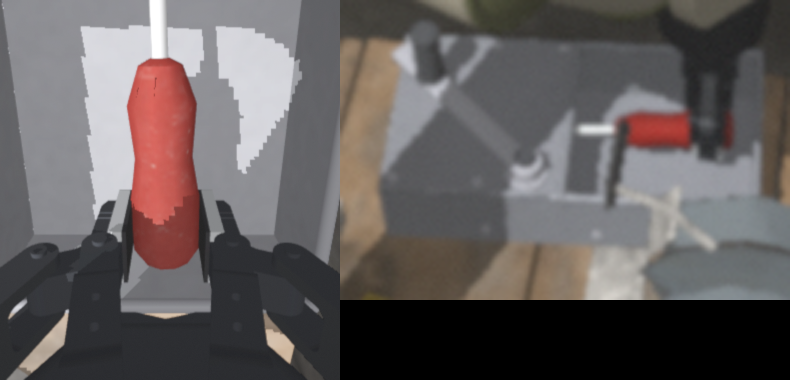

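```bash
cat > tilt.py <<'E'
from h import *
def pred(C,p,yaw,g=.0216,dz=-.0063):
    # predicted pixel of neck top and butt for tilt angles
    f=np.array([-np.sin(yaw),np.cos(yaw),0]);c=p+np.array([0,0,dz])
    for t in range(0,50,4):
        a=np.radians(t);d=f*np.cos(a)-np.array([0,0,np.sin(a)]);u=f*np.sin(a)+np.array([0,0,np.cos(a)])
        print(t,"neck",np.round(px(C,c+d*(.089-g)),0),"blade15",np.round(px(C,c+d*(.11-g)),0),"butt_top",np.round(px(C,c-d*g+u*.013),0),"tip",c+d*(.212-g),"butt z",(c-d*g)[2])
if __name__=="__main__":
    o=env.observe();C=cam("wrist");pred(C,o["position"],np.arctan2(o["tool_rot"][1,1],o["tool_rot"][0,1]))
    im=env.get_image("wrist");h=im.astype(int);m=(h[...,0]>h[...,1]*1.6+15);m[:,:260]=0;m[:,380:]=0;ys,xs=np.nonzero(m);print("red rows",ys.min(),ys.max(),o["position"],o["ft_force"],xs[ys<ys.min()+3].mean())
E
python3 tilt.py
```

```text
0 neck [323. 162.] blade15 [323. 103.] butt_top [323. 378.] tip [0.6233 0.0317 0.0418] butt z 0.0417504949325686
4 neck [323. 161.] blade15 [323. 104.] butt_top [323. 378.] tip [0.6234 0.0312 0.0285] butt z 0.0432572347654417
8 neck [323. 161.] blade15 [323. 107.] butt_top [323. 379.] tip [0.6234 0.0299 0.0153] butt z 0.04475663391330601
12 neck [323. 162.] blade15 [323. 111.] butt_top [323. 379.] tip [0.6236 0.0276 0.0022] butt z 0.0462413874542322
16 neck [323. 164.] blade15 [323. 115.] butt_top [323. 378.] tip [ 0.6238  0.0244 -0.0107] butt z 0.04770426181821578
20 neck [323. 166.] blade15 [323. 120.] butt_top [323. 378.] tip [ 0.624   0.0203 -0.0234] butt z 0.049138130028403046
24 neck [323. 169.] blade15 [323. 125.] butt_top [323. 376.] tip [ 0.6243  0.0153 -0.0357] butt z 0.05053600642300588
28 neck [323. 172.] blade15 [324. 131.] butt_top [323. 375.] tip [ 0.6247  0.0095 -0.0476] butt z 0.05189108068874384
32 neck [324. 176.] blade15 [324. 138.] butt_top [323. 373.] tip [ 0.6251  0.0028 -0.0591] butt z 0.053196751040005825
36 neck [324. 180.] blade15 [324. 144.] butt_top [323. 371.] tip [ 0.6256 -0.0046 -0.0702] butt z 0.05444665638208602
40 neck [324. 185.] blade15 [324. 151.] butt_top [323. 369.] tip [ 0.6261 -0.0127 -0.0806] butt z 0.05563470730179784
44 neck [324. 190.] blade15 [324. 158.] butt_top [323. 366.] tip [ 0.6266 -0.0216 -0.0905] butt z 0.05675511573448294
48 neck [324. 195.] blade15 [324. 166.] butt_top [323. 363.] tip [ 0.6272 -0.0312 -0.0997] butt z 0.05780242316288031
red rows 158 368 [ 0.6351 -0.1583  0.0481] [ 0.2192 -1.3204 -1.9125] 320.3953488372093
```

{"api": "jog_arm", "payload": {
  "hand": [0.015,0.015,0.015,0.015,0.015],
  "travel": [
    [0,0,0.003],
    [0,0,0.003],
    [0,0,0.003],
    [0,0,0.003],
    [0,0,0]
  ],
  "yaw": [0,0,0,0,0]
}}

```text
time_s: 12.32
position: [0.6353, -0.1584, 0.0606]
tool_rot: [[-0.062, 0.998, 0.0], [0.998, 0.062, -0.0], [-0.0, 0.0, -1.0]]
ft_force: [0.2, -0.3, -2.3]
grip_width: 0.0288
gripper_force: 21.4
```

```bash
python3 -c "
from h import *
for i in range(4):
    o=env.observe();print(o['ft_force'],o['wrist_torque'],o['position'],o['grip_width'])
    env.get_image('wrist')
"
```

```text
[ 0.2234 -0.2733 -2.336 ] [-0.0936 -0.0156 -0.0048] [ 0.6353 -0.1584  0.0606] 0.0287777626590751
[-0.1065 -0.1048 -1.1356] [-0.0591 -0.0082 -0.0093] [ 0.6353 -0.1584  0.0604] 0.02838798598438444
[-0.5272 -0.4889 -1.8495] [-0.0109  0.0339  0.0489] [ 0.6352 -0.1584  0.0603] 0.028507665621224088
[-0.2949 -0.1638 -1.8027] [-0.044  -0.0069  0.0101] [ 0.6352 -0.1583  0.0602] 0.02859982655102204
```

{"api": "jog_arm", "payload": {
  "hand": [0.015,0.015,0.015,0.015,0.015],
  "travel": [
    [0,0,0.0015],
    [0,0,0.0015],
    [0,0,0.0015],
    [0,0,0.0015],
    [0,0,0]
  ],
  "yaw": [0,0,0,0,0]
}}

```text
time_s: 13.15
position: [0.6353, -0.1584, 0.0664]
tool_rot: [[-0.062, 0.998, 0.0], [0.998, 0.062, -0.0], [-0.0, 0.0, -1.0]]
ft_force: [-0.6, 0.6, -2.3]
grip_width: 0.0284
gripper_force: 19.9
```

```bash
python3 -c "
from h import *
for i in range(3):
    o=env.observe();print(o['ft_force'],o['wrist_torque'],o['position'],o['grip_width'])
    env.get_image('wrist')
"
```

```text
[-0.6182  0.6031 -2.3197] [-0.1687  0.0406  0.04  ] [ 0.6353 -0.1584  0.0664] 0.02840698713101837
[-0.0209  0.5423 -2.0893] [-0.1431  0.0471  0.0126] [ 0.6352 -0.1584  0.0664] 0.02876526489008073
[-0.92   -0.1885 -2.7712] [-0.1317  0.0522  0.072 ] [ 0.6352 -0.1584  0.0663] 0.028276374543615194
```

{"api": "jog_arm", "payload": {
  "hand": [0.015,0.015,0.015,0.015,0.015],
  "travel": [
    [0,0,0.0015],
    [0,0,0.0015],
    [0,0,0.0015],
    [0,0,0.0015],
    [0,0,0]
  ],
  "yaw": [0,0,0,0,0]
}}

```text
time_s: 13.92
position: [0.6353, -0.1584, 0.0725]
tool_rot: [[-0.062, 0.998, 0.0], [0.998, 0.062, -0.0], [-0.0, 0.0, -1.0]]
ft_force: [-0.4, 0.2, -1.9]
grip_width: 0.0283
gripper_force: 19.9
```

```bash
python3 -c "
from h import *
for i in range(3):
    o=env.observe();print(o['ft_force'],o['wrist_torque'],o['position'],o['grip_width'])
    env.get_image('wrist')
"
```

```text
[-0.4107  0.1825 -1.861 ] [-0.1253  0.0658  0.0194] [ 0.6353 -0.1584  0.0725] 0.028270092263747222
[-0.2899 -0.5188 -1.7586] [-0.0775 -0.0224  0.0323] [ 0.6353 -0.1584  0.0724] 0.028652262046766016
[-0.2545  0.05   -2.564 ] [-0.0906  0.0087  0.0351] [ 0.6353 -0.1584  0.0724] 0.028443519572715133
```

It is pivoting in the fingers with only about 1 N on the cover. I keep lifting.

{"api": "jog_arm", "payload": {
  "hand": [0.015,0.015,0.015,0.015,0.015],
  "travel": [
    [0,0,0.002],
    [0,0,0.002],
    [0,0,0.002],
    [0,0,0.002],
    [0,0,0.002]
  ],
  "yaw": [0,0,0,0,0]
}}

```text
time_s: 14.7
position: [0.6353, -0.1583, 0.0825]
tool_rot: [[-0.062, 0.998, 0.0], [0.998, 0.062, -0.0], [-0.0, 0.0, -1.0]]
ft_force: [-0.2, 0.8, -3.5]
grip_width: 0.0282
gripper_force: 19.9
```

{"api": "jog_arm", "payload": {
  "hand": [0.015,0.015,0.015,0.015,0.015],
  "travel": [
    [0,0,0.002],
    [0,0,0.002],
    [0,0,0.002],
    [0,0,0.002],
    [0,0,0]
  ],
  "yaw": [0,0,0,0,0]
}}

```text
time_s: 15.32
position: [0.6353, -0.1585, 0.0905]
tool_rot: [[-0.062, 0.998, 0.0], [0.998, 0.062, -0.0], [-0.0, 0.0, -1.0]]
ft_force: [0.2, -0.0, -2.5]
grip_width: 0.0285
gripper_force: 20.0
```

```bash
python3 -c "
from h import *
for i in range(3):
    o=env.observe();print(o['ft_force'],o['wrist_torque'],o['position'],o['grip_width'])
    a=env.get_image('wrist')
b=env.get_image('scene')[170:300,210:380]
cv2.imwrite('pics/m5.png',np.hstack([a[100:490,160:500],np.pad(cv2.resize(b,None,fx=2.7,fy=2.7),((0,29),(0,0),(0,0)))])[:,:,::-1]) if a[100:490].shape[0]==380 and cv2.resize(b,None,fx=2.7,fy=2.7).shape[0]==351 else print('shape')
"
```

```text
[ 0.1503 -0.0467 -2.51  ] [-0.2024 -0.0581  0.0184] [ 0.6353 -0.1585  0.0905] 0.028454905469915484
[ 1.0544 -0.1521 -1.8953] [-0.2044  0.0208  0.0328] [ 0.6353 -0.1585  0.0905] 0.028397659622980277
[ 1.7143 -1.1802 -1.0914] [-0.2371  0.      0.0283] [ 0.6353 -0.1585  0.0904] 0.02862385244441225
```

View pics/m5.png

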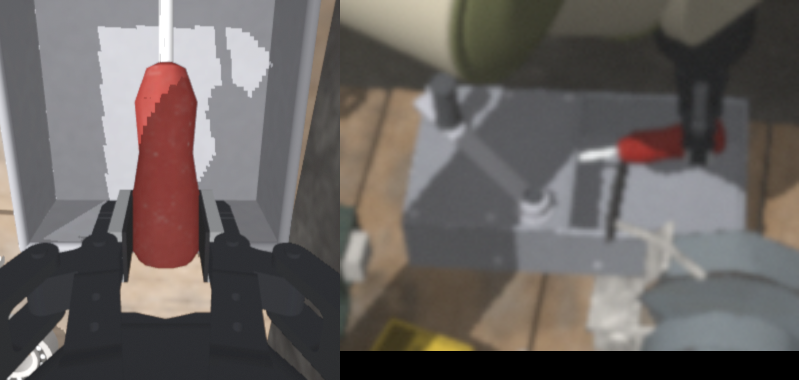

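The driver leans handle-up at about 19° with the butt above the rim. I pull it out diagonally.

{"api": "jog_arm", "payload": {
  "hand": [0.015,0.015,0.015,0.015,0.015],
  "travel": [
    [0.0003,-0.005,0],
    [0.0004,-0.007,0],
    [0.0004,-0.007,0.001],
    [0.0004,-0.007,0.0015],
    [0.0004,-0.007,0.0015]
  ],
  "yaw": [0,0,0,0,0],
  "grip_force": 35
}}

```text
time_s: 16.15
position: [0.6372, -0.192, 0.0945]
tool_rot: [[-0.062, 0.998, 0.0], [0.998, 0.062, -0.0], [-0.0, 0.0, -1.0]]
ft_force: [0.3, -0.2, -0.9]
grip_width: 0.0278
gripper_force: 39.9
```

{"api": "jog_arm", "payload": {
  "hand": [0.015,0.015,0.015,0.015,0.015],
  "travel": [
    [0.0005,-0.008,0.002],
    [0.0005,-0.008,0.002],
    [0.0005,-0.008,0.002],
    [0.0005,-0.008,0.002],
    [0.0005,-0.008,0.002]
  ],
  "yaw": [0,0,0,0,0]
}}

```text
time_s: 16.77
position: [0.6397, -0.2319, 0.1045]
tool_rot: [[-0.062, 0.998, 0.0], [0.998, 0.062, -0.0], [-0.0, 0.0, -1.0]]
ft_force: [0.7, 0.8, -1.5]
grip_width: 0.0278
gripper_force: 39.9
```

{"api": "jog_arm", "payload": {
  "hand": [0.015,0.015,0.015,0.015,0.015],
  "travel": [
    [0.0005,-0.008,0.002],
    [0.0005,-0.008,0.002],
    [0.0005,-0.008,0.002],
    [0,0,0],
    [0,0,0]
  ],
  "yaw": [0,0,0,0,0]
}}

```text
time_s: 17.4
position: [0.6411, -0.2551, 0.1102]
tool_rot: [[-0.062, 0.998, -0.0], [0.998, 0.062, 0.0], [0.0, -0.0, -1.0]]
ft_force: [-0.2, -0.4, -0.7]
grip_width: 0.0278
gripper_force: 39.9
```

```bash
python3 -c "
from h import *
for i in range(2):
    o=env.observe();print(o['ft_force'],o['wrist_torque'],o['position'],o['grip_width'])
    a=env.get_image('wrist')
b=cv2.resize(env.get_image('scene')[170:300,210:380],None,fx=2.7,fy=2.7)
cv2.imwrite('pics/m6.png',np.hstack([a[100:,160:500],np.pad(b,((0,29),(0,0),(0,0)))])[:,:,::-1])
"
```

```text
[-0.2494 -0.4143 -0.7333] [-0.0514  0.0505 -0.0425] [ 0.6411 -0.2551  0.1102] 0.027819927888335292
[-0.7713  0.2879 -0.7036] [-0.0152 -0.0581 -0.0042] [ 0.6411 -0.255   0.1102] 0.027811213586731307
```

View pics/m6.png

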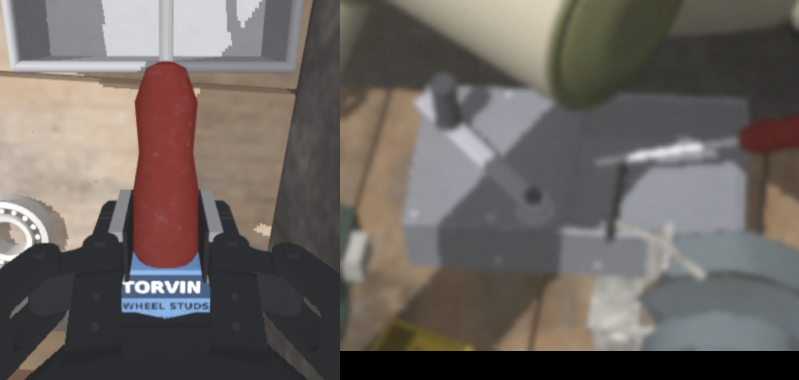

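The tip is visible at about (305,230) in the full scene image, clear of the cover edge. I raise it, then bring it back over the trough.

{"api": "jog_arm", "payload": {
  "hand": [0.015,0.015,0.015,0.015,0.015],
  "travel": [
    [0,-0.004,0.01],
    [0,-0.002,0.02],
    [0,0,0.025],
    [0,0,0.025],
    [0,0,0.02]
  ],
  "yaw": [0,0,0,0,0]
}}

```text
time_s: 18.18
position: [0.6413, -0.2616, 0.2124]
tool_rot: [[-0.062, 0.998, 0.002], [0.998, 0.062, -0.001], [-0.001, 0.001, -1.0]]
ft_force: [0.0, 1.7, -1.6]
grip_width: 0.0281
gripper_force: 39.9
```

{"api": "jog_arm", "payload": {
  "hand": [0.015,0.015,0.015,0.015,0.015],
  "travel": [
    [0,0.02,0.005],
    [0,0.025,0],
    [0,0.025,0],
    [0,0.01,0],
    [0,0,0]
  ],
  "yaw": [0,0,0,0,0]
}}

```text
time_s: 18.8
position: [0.6412, -0.1803, 0.2152]
tool_rot: [[-0.063, 0.998, -0.0], [0.998, 0.063, -0.0], [0.0, -0.0, -1.0]]
ft_force: [0.1, 0.0, -1.8]
grip_width: 0.028
gripper_force: 39.9
```

```bash
python3 -c "
from h import *
o=env.observe();print(o['ft_force'],o['wrist_torque'],o['position'],o['grip_width'])
a=env.get_image('wrist')[100:,160:500]
r=env.get_image('scene')[90:300,200:430];np.save('s7.npy',r);b=cv2.resize(r,None,fx=1.8,fy=1.8);print(b.shape)
b=np.pad(b,((0,2),(0,0),(0,0)))
cv2.imwrite('pics/m7.png',np.hstack([a,b])[:,:,::-1])
"
```

```text
[ 0.0942  0.0287 -1.7855] [-0.0273  0.0468 -0.0062] [ 0.6412 -0.1803  0.2152] 0.02798341488946044
(378, 414, 3)
```

View pics/m7.png

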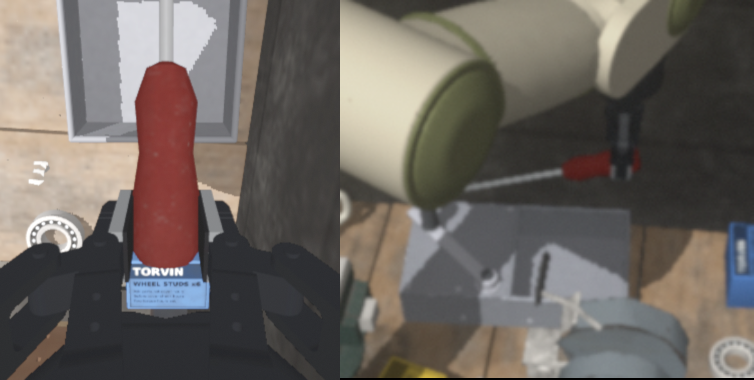

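The retainer is still open and the driver is held in the clear. I check the tip height by casting scene rays onto the driver's vertical plane.

```bash
python3 -c "
from h import *
c,R,p=cam('scene');o=env.observe();g=o['position'];f=np.array([-.065,.998,0]);n=np.array([.998,.065,0])
P=[]
for u,v in((470,188),(560,173),(600,165)):
    u=200+(u-340)/1.8;v=90+v/1.8
    d=R@np.array([(u-c['cx'])/c['fx'],(v-c['cy'])/c['fy'],1]);q=p+d*(n@(g-p))/(n@d);P.append(((q-g)@f,q[2]));print(P[-1])
k,b=np.polyfit(*zip(*P),1);print('tilt',np.degrees(np.arctan(k)),'z grip',b,'tip z',b+k*.19*np.cos(np.arctan(k)))
"
```

```text
(np.float64(0.1704482678777299), np.float64(0.14922946294950967))
(np.float64(0.0665829966615766), np.float64(0.18040973478692524))
(np.float64(0.022010500384912726), np.float64(0.19593876959834788))
tilt -17.33376702198473 z grip 0.20214266618577062 tip z 0.1455345399345752
```

Tip at about 0.146 m, roughly 88 mm above the cover. The job is ready to hand in.

```bash
python3 -c "
from h import *
print(env.observe()['qvel']);print(env.close_job())"
```

```text
[-0.6443  0.2393 -0.2311  0.0653  0.037  -0.0366]
the job is handed in; nothing more can be done
None
```

The job is handed in, with no verdict returned: the retainer was turned to its stop, and the screwdriver came out handle-up, touching the cover only lightly (about 1–2 N estimated at the wrist). It is held still over the trough with its tip about 88 mm above the cover.

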